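Feel which stock box is packed and slide it into the dispatch bay

TASK

One of the two identical blue stock boxes is packed and the other is nearly empty. Find out which by lifting the handle end of a box slightly to feel its weight, then slide the packed one over the board into the red tape outline, wholly inside the tape and lengthwise with it. Leave the nearly empty box standing where it is, do not lift either box clear of the board, and leave the other things alone.

Things in the scene. Friction and masses are not known exactly. Their poses are not given: they have to be found in the camera images.
- box_a: The left (+y) of two stock boxes that look the same: blue with a grey lid top, 162 mm long (x) x 86 mm wide (y) x 50 mm high. Origin: centre of its underside; x along it, away from the robot at yaw 0. The unseen contents sit fixed in its middle. Either box may be the packed one (0.75 to 0.9 kg in all); the other weighs about 0.22 kg.
- box_a_handle (a point): Middle of the steel bar handle on the left box's lid: round, 8 mm thick, along the box's y, straight for 50 mm between its posts; axis 28 mm above the lid, 133 mm above the table, 70 mm from the box's centre towards the robot (box -x), 151 mm from the far bottom edge. Open beneath and on both sides: pinch it from above, one finger before and one behind; it can turn between them.
- box_b: The right (-y) of two stock boxes that look the same: blue with a grey lid top, 162 mm long (x) x 86 mm wide (y) x 50 mm high. Origin: centre of its underside; x along it, away from the robot at yaw 0. With the handle pinched lightly (10 to 15 N) and raised 5 to 10 mm the box pivots on its far bottom edge; the hand then feels 2 to 6 N if packed (a sideways pull on the handle shifts it), 1 to 1.5 N if nearly empty.
- box_b_handle (a point): Middle of the steel bar handle on the right box's lid: round, 8 mm thick, along the box's y, straight for 50 mm between its posts; axis 28 mm above the lid, 133 mm above the table, 70 mm from the box's centre towards the robot (box -x), 151 mm from the far bottom edge. Open beneath and on both sides: pinch it from above, one finger before and one behind; it can turn between them.
- bay: Dispatch bay: a rectangle of red tape stuck flat on the board between the two boxes (no step; things slide over it). Inside the 19 mm wide tape it is 200 mm long (x) by 140 mm wide (y). Origin: its centre, on the board's top, 55 mm above the table; x its long direction, to be matched by the length of a box.
- packing_board: Fixed plywood riser on which the boxes stand: a level board 325 mm deep (x) x 700 mm wide (y), its top 55 mm above the table, on two legs over a wooden tool tray. Origin: its centre at table height.
- tape: Bystander: roll of masking tape lying flat, 104 mm across, 25 mm high, on the table left of the board. Origin: centre of its underside.
- bottle: Bystander: green squeeze bottle, upright, 58 mm across, 188 mm high, on the table at the far left. Origin: centre of its underside.

How it is judged:
By the outcome, as a careful person would: the job done as asked, in the order asked, and still so for the second after the job is handed in, with the robot touching nothing.
It also fails if it takes over 72 s, if anything falls off the work surface, if the arm or the gripper's body presses on something with over 40 N, if the wrist force passes 120 N, or if a joint passes its speed limit or range.

ROBOT

A 7-joint arm with a two-finger parallel gripper is mounted at the origin on the work surface; the furniture and walls round the work are solid. World frame = base frame: x ahead of the robot, y to its left, z up, the work surface at z = 0. Lengths are in m, angles in rad, forces in N, time in s.
With the tool pointing down it reaches from about 0.425 to 0.875 m from the base axis. Payload 4.7 kg.
Tool frame: the origin (TCP) lies midway between the tips of the shut fingers; the grasp point (between the pads) lies 19 mm behind it; z points along the fingers, x is the direction in which the jaws open and shut, and the axes are right-handed (so a half turn about z gives the same grasp; the last joint's range is limited). The gripper opens to 85 mm and grips with 20 to 120 N. Pads are 22 mm wide; open, the fingers measure 114 mm over their backs; the gripper's body (76 mm by 85 mm) begins 54 mm behind the grasp point. The pads swing forward as they close: fully open they stand 13 mm farther back than shut.
Start: joints at [1.309, 0.321, -0.07, 1.45, 0.023, 1.371, -0.057], TCP at [0.177, -0.625, 0.231] pointing down, gripper open.
Joint ranges: [-2.86, 2.86], [-0.3, 2.09], [-1.38, 1.24], [0.06, 2.45], [-1.56, 4.7], [0.09, 2.05], [-2.69, 2.69]. Speed limits (rad/s): [2.57, 2.57, 3.14, 3.14, 3.14, 3.14, 3.14].

INTERFACE

Orientations are given as a rotation vector (axis times angle).
In Python, from bench import robot, capture, spotter gives the robot as it stands. Calls block until the motion is done:
- robot.move_pose(position, orientation): joint-space move of the TCP to a pose.
- robot.line_to(position, rotation=None, max_speed=0.15, guard=None): straight line of the TCP; rotation=None keeps the orientation; max_speed is the mean speed in m/s. With guard (N) it stops when the force on the tool has changed by that much, and returns True; else False.
- robot.movej(angles): joint-space move.
- robot.set_gripper(opening, squeeze=None): finger opening in m; squeeze is the grip in N (None keeps the last); returns when the fingers have stopped.
- robot.pause(seconds).
- robot.solve_ik(position, orientation): joint angles nearest the present ones, or None.
- robot.get_state(): the state.
- capture(name): name is "side" or "top" or "wrist"; returns a dict with "img" (420x560x3 uint8, red, green, blue), "range_z" (420x560 float32, m along the optical axis (not along the pixel's ray), 0 where there is no reading), "intrinsics" (3x3 intrinsics, pixels), "cam_to_world" (4x4, takes a point from camera to world coordinates); the wrist camera has in their place "T_tool_cam" (4x4, takes a point from camera to tool coordinates, whose origin is the TCP and whose axes are the tool frame's). Camera axes: x right, y down, z forward; pixel columns grow to the right and rows downward; lengths in m; the calibration is good to about 2 mm. A picture is of the moment at which its call begins: read the wrist's pose just before it.
A pose or a line that the arm cannot do raises robot.Unreachable and nothing moves.
- robot.job_done(): hands the job in, once; it reports no verdict.
Trained networks look in a picture, given as the dict that the camera call returned (one of the last four; its "shot" number tells which), for a name from the list of things; names that differ only in an ending like _2 or _b are one class to them, and where a whole thing is asked for, a point or a joint stands for the part that bears it (a point fixed in the world has none). Each returns a list of dicts, best first, with "conf" (0 to 1); they miss things now and then, are a little off and sometimes report something else, mostly with a low value. They report only what shows in the picture. A call takes as long as a camera call.
- spotter.find_in(picture, target): "centre" ([x, y, z] in m, in the coordinates of the camera as it stood for that picture, good to about 4 mm: the middle of the surface that is visible of it).
The state is a dict: "time_s": time; "q": joint angles; "qd": joint speeds; "effort": joint torques, N m; "ee_pos": TCP position; "orientation": TCP orientation; "ft_force": force on the tool from outside, world axes, zero at the start; "wrist_torque": the same for the moment, N m; "grip_width": finger opening in m.
Only numpy, scipy, OpenCV 4.12 (cv2) and the standard library are available. Lean on these libraries where they do the work, as an engineer would, in place of code of your own. Each camera call takes 0.05 s, during which the arm holds its last target.

## Working session

There is one attempt and no reset: what is moved stays moved. The work goes in short steps, each a Python script; the robot and the scene stay as the last script left them, time stands still between calls to the robot, and variables do not carry over. Pictures are saved under pics/ and viewed, and the job is handed in when it is done.

```bash
ls; mkdir -p pics; cat > h.py <<'E'
import numpy as np, cv2
from bench import robot, capture, spotter
from scipy.spatial.transform import Rotation as R
def save(c,n): cv2.imwrite(f'pics/{n}.png', cv2.cvtColor(c['img'],cv2.COLOR_RGB2BGR))
def w(c,p): 
    T=np.array(c['cam_to_world']); return T[:3,:3]@np.array(p)+T[:3,3]
def cloud(c):
    z=c['range_z']; K=np.array(c['intrinsics']); v,u=np.mgrid[:z.shape[0],:z.shape[1]]
    P=np.stack([(u-K[0,2])/K[0,0]*z,(v-K[1,2])/K[1,1]*z,z],-1); T=np.array(c['cam_to_world'])
    W=P@T[:3,:3].T+T[:3,3]; W[z==0]=np.nan; return W
E
python3 - <<'E'
from h import *
s=robot.get_state(); print({k:np.round(v,3) for k,v in s.items()})
for n in ('top','side'):
    c=capture(n); save(c,n+'0')
    print(n,np.round(c['cam_to_world'],3).tolist())
    for t in ('box_a','box_a_handle','bay','tape','bottle'):
        print(t,[(round(d['conf'],2),np.round(w(c,d['centre']),3).tolist()) for d in spotter.find_in(c,t)][:4])
E
```

```text
pics
{'time_s': np.float64(0.0), 'q': array([ 1.309,  0.322, -0.07 ,  1.452,  0.023,  1.371, -0.057]), 'qd': array([ 0.001, -0.   , -0.   , -0.001,  0.001, -0.   , -0.   ]), 'effort': array([ 0.0000e+00, -4.9358e+01, -3.8200e-01, -3.1434e+01,  1.3000e-02,
        1.1000e-02,  0.0000e+00]), 'ee_pos': array([ 0.177, -0.625,  0.23 ]), 'orientation': array([-2.505e+00,  1.894e+00,  2.000e-03]), 'ft_force': array([-1.074, -0.244, -0.212]), 'wrist_torque': array([ 0.028,  0.063, -0.014]), 'grip_width': np.float64(0.085)}
top [[-0.019, -0.995, 0.102, 0.37], [-1.0, 0.02, 0.007, 0.039], [-0.009, -0.102, -0.995, 1.463], [0.0, 0.0, 0.0, 1.0]]
box_a [(0.8, [0.506, -0.404, 0.108]), (0.78, [0.532, 0.065, 0.106])]
box_a_handle [(0.65, [0.529, 0.061, 0.105])]
bay [(0.97, [0.528, -0.154, 0.058])]
tape [(0.82, [0.601, 0.29, 0.027])]
bottle [(0.82, [0.57, 0.414, 0.116])]
side [[0.822, 0.412, -0.394, 0.966], [0.57, -0.591, 0.572, -0.614], [0.003, -0.694, -0.72, 0.91], [0.0, 0.0, 0.0, 1.0]]
box_a [(0.91, [0.517, -0.415, 0.109]), (0.59, [0.54, 0.046, 0.105])]
box_a_handle [(0.61, [0.539, 0.044, 0.102])]
bay [(0.74, [0.54, -0.167, 0.057])]
tape [(0.87, [0.601, 0.295, 0.026])]
bottle [(0.94, [0.58, 0.412, 0.086])]
```

View pics/top0.png

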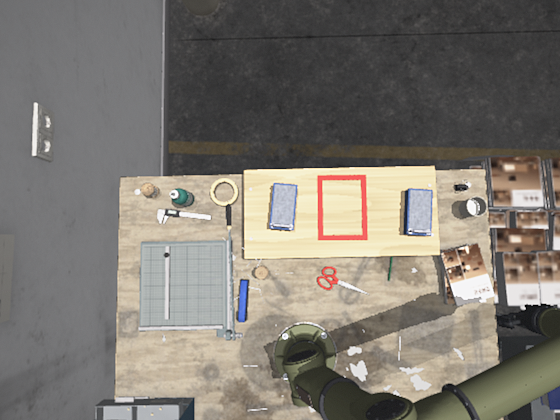

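View pics/side0.png

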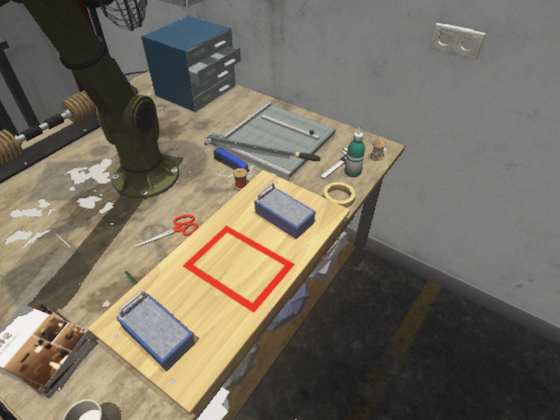

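The top view shows box A at about (283,206), box B at (418,211) and the red bay at (342,207), all unobstructed, with the handles on the robot side. Next I fit lid and tape rectangles using both cameras.

```bash
cat >> h.py <<'E'
def rect(p):
    (c,(a,b),t)=cv2.minAreaRect((p*1000).astype(np.float32))
    bx=cv2.boxPoints((c,(a,b),t))/1000
    e1,e2=bx[1]-bx[0],bx[2]-bx[1]
    l=e1 if np.linalg.norm(e1)>np.linalg.norm(e2) else e2
    if l[0]<0:l=-l
    return np.round(np.array(c)/1000,4),np.round(sorted([a,b]),1),round(float(np.degrees(np.arctan2(l[1],l[0]))),2)
def boxes(c):
    W=cloud(c); out={}
    lid=(W[...,2]>0.096)&(W[...,2]<0.114)&(W[...,0]>0.38)&(W[...,0]<0.72)&(W[...,1]>-0.52)&(W[...,1]<0.2)
    lid=cv2.morphologyEx(lid.astype(np.uint8),cv2.MORPH_OPEN,np.ones((3,3)))
    n,L,st,_=cv2.connectedComponentsWithStats(lid)
    for i in range(1,n):
        if st[i,4]>150: 
            P=W[L==i]; out[i]=(rect(P[:,:2]),round(float(np.median(P[:,2])),4),len(P))
    return out
def bay(c):
    W=cloud(c); im=c['img'].astype(int)
    m=(im[...,0]>150)&(im[...,1]<90)&(im[...,2]<90)&(abs(W[...,2]-.055)<.012)&(abs(W[...,0]-.53)<.2)
    P=W[m]; r=rect(P[:,:2]); return r, round(float(np.median(P[:,2])),4), len(P)
def bars(c):
    W=cloud(c); out=[]
    m=(W[...,2]>0.122)&(W[...,2]<0.145)&(W[...,0]>0.38)&(W[...,0]<0.72)&(W[...,1]>-0.52)&(W[...,1]<0.2)
    n,L,st,_=cv2.connectedComponentsWithStats(m.astype(np.uint8),connectivity=8)
    for i in range(1,n):
        if st[i,4]>5:
            P=W[L==i]; out.append((np.round(P.mean(0),4).tolist(),np.round(np.ptp(P,0),3).tolist(),len(P)))
    return out
E
python3 - <<'E'
from h import *
for n in ('top','side'):
    c=capture(n); print(n)
    for b in boxes(c).values(): print(b)
    print('bay',bay(c)); print('bars',bars(c))
s=robot.get_state()
Rt=R.from_rotvec(s['orientation']); print(Rt.as_matrix().round(3))
c=capture('wrist');print(np.round(c['T_tool_cam'],3))
E
```

```text
top
((array([0.5405, 0.0632]), array([ 86.1, 147.6]), -6.38), 0.106, 1000)
((array([ 0.5045, -0.4102]), array([ 88.3, 160.3]), -4.22), 0.1059, 1042)
bay ((array([ 0.5282, -0.1459]), array([173.5, 231. ]), -1.06), 0.0566, 190)
bars [([0.4634, 0.0739, 0.1359], [0.012, 0.065, 0.016], 47), ([0.4344, -0.3994, 0.1352], [0.012, 0.067, 0.017], 52)]
side
((array([0.5301, 0.0649]), array([ 90.9, 164.7]), -5.82), 0.105, 1300)
((array([ 0.5013, -0.4098]), array([ 86.4, 164.3]), -5.28), 0.1053, 2665)
bay ((array([ 0.497 , -0.1471]), array([177.2, 300.1]), -0.26), 0.0558, 1454)
bars [([0.4615, 0.0667, 0.1331], [0.013, 0.071, 0.017], 65), ([0.4326, -0.4052, 0.1339], [0.011, 0.068, 0.016], 128)]
[[ 0.272 -0.962  0.   ]
 [-0.962 -0.272 -0.   ]
 [ 0.     0.    -1.   ]]
[[ 1.    -0.001  0.     0.   ]
 [ 0.001  0.947  0.322 -0.083]
 [-0.    -0.322  0.947 -0.142]
 [ 0.     0.     0.     1.   ]]
```

```bash
cat >> h.py <<'E'
def ori(yaw_deg):  # tool z down, tool x along yaw
    a=np.radians(yaw_deg); x=np.array([np.cos(a),np.sin(a),0]); z=np.array([0,0,-1.]); y=np.cross(z,x)
    return R.from_matrix(np.stack([x,y,z],1)).as_rotvec()
def wrist():
    s=robot.get_state(); c=capture('wrist'); T=np.eye(4); T[:3,:3]=R.from_rotvec(s['orientation']).as_matrix(); T[:3,3]=s['ee_pos']
    c['cam_to_world']=T@np.array(c['T_tool_cam']); return c
def bay2(c):
    W=cloud(c); im=c['img'].astype(int)
    m=(im[...,0]>120)&(im[...,1]<.5*im[...,0])&(im[...,2]<.5*im[...,0])&(abs(W[...,2]-.055)<.012)&(abs(W[...,0]-.53)<.14)
    P=W[m][:,:2]; (cx,cy),sz,t=rect(P); o={}
    for k,sel,ax in (('near',P[:,0]<cx-.095,0),('far',P[:,0]>cx+.095,0),('right',P[:,1]<cy-.065,1),('left',P[:,1]>cy+.065,1)):
        q=P[sel]; o[k]=round(float((q[:,ax].min()+q[:,ax].max())/2),4)
    def slope(sel):
        q=P[sel]; return float(np.degrees(np.polyfit(q[:,0],q[:,1],1)[0])) if len(q)>5 else None
    ys=[slope((P[:,1]<cy-.07)&(abs(P[:,0]-cx)<.09)),slope((P[:,1]>cy+.07)&(abs(P[:,0]-cx)<.09))]
    return (cx,cy),sz,t,o,np.round(ys,2),len(P),(round((o['near']+o['far'])/2,4),round((o['left']+o['right'])/2,4))
E
python3 - <<'E'
from h import *
for n in ('top','side'):
    print(bay2(capture(n)))
ya=-4.8
robot.move_pose([0.38,-0.405,0.30],ori(ya))
s=robot.get_state(); print(s['time_s'],s['q'].round(2),s['ee_pos'],s['ft_force'])
c=wrist(); save(c,'w1'); print(boxes(c),bars(c))
E
```

```text
((np.float64(0.5296), np.float64(-0.1466)), array([175.1, 234.2]), -1.23, {'near': 0.4221, 'far': 0.6359, 'right': -0.2232, 'left': -0.0691}, array([-0.57, -0.83]), 880, (0.529, -0.1462))
((np.float64(0.527), np.float64(-0.1467)), array([179.3, 240.4]), -0.68, {'near': 0.4188, 'far': 0.6349, 'right': -0.2246, 'left': -0.0686}, array([-0.59, -0.61]), 1575, (0.5269, -0.1466))
2.025 [ 1.12  0.11 -0.38  1.57  0.04  1.47  0.65] [ 0.3786796  -0.40639278  0.29960652] [-0.11367901 -0.5335047  -0.85191088]
{1: ((array([ 0.5018, -0.4087]), array([ 85.6, 162.1]), -4.95), 0.105, 14422)} [([0.432, -0.3998, 0.1348], [0.013, 0.069, 0.016], 706)]
```

```bash
cat >> h.py <<'E'
def ft(n=8):
    F=[]; 
    for _ in range(n): F.append(robot.get_state()['ft_force']); robot.pause(0.04)
    return np.round(np.mean(F,0),2), np.round(np.std(F,0),2)
E
python3 - <<'E'
from h import *
ya=-4.9; hx,hy=0.432,-0.402
try:
    robot.set_gripper(0.05,12)
except Exception as e: print(e); robot.set_gripper(0.05,20)
robot.move_pose([hx,hy,0.20],ori(ya))
print('free',ft(4)[0])
print(robot.line_to([hx,hy,0.116],max_speed=0.06,guard=5))
s=robot.get_state(); print(s['time_s'],s['ee_pos'],s['grip_width']); print('free',ft())
c=wrist(); save(c,'w2'); t=capture('side'); save(t,'s2'); 
E
```

```text
free [-0.59 -0.36  0.03]
False
4.7583 [ 0.43225791 -0.40220424  0.11646822] 0.05014738388731499
free (array([ 0.05,  0.34, -0.01]), array([0.39, 0.38, 0.35]))
```

View pics/w2.png

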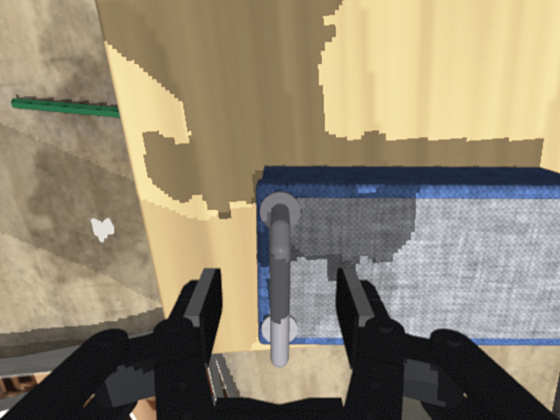

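View pics/s2.png

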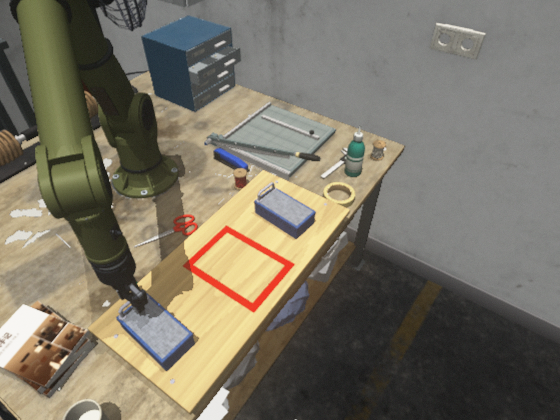

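In the wrist view the bar (column 280) lies midway between the fingertips (220 and 337). I now pinch it lightly and feel the weight.

```bash
python3 - <<'E'
from h import *
robot.set_gripper(0.0,12)
s=robot.get_state(); print(s['grip_width'],s['time_s'],s['ee_pos']); print('gripped',ft())
p=s['ee_pos']
robot.line_to([p[0],p[1],p[2]+0.007],max_speed=0.02)
robot.pause(0.3); print(robot.get_state()['ee_pos'],'lifted',ft(15))
t=wrist(); print(bars(t)); save(t,'w3')
t=capture('side'); save(t,'s3'); print(robot.get_state()['grip_width'],robot.get_state()['time_s'])
E
```

```text
0.006846613561812756 5.6417 [ 0.43221483 -0.40202096  0.11601439]
gripped (array([ 0.86, -0.4 , -0.72]), array([0.46, 0.61, 0.93]))
[ 0.4318496  -0.40190942  0.12282979] lifted (array([-1.23,  0.76, -4.68]), array([0.71, 0.45, 0.44]))
[([0.4329, -0.3937, 0.14], [0.034, 0.068, 0.023], 4227)]
0.006416552574255058 7.5
```

View pics/w3.png

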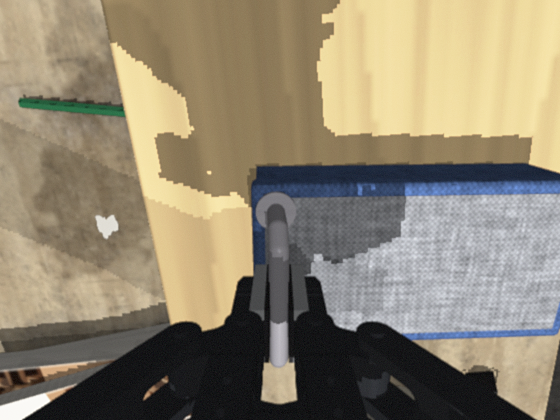

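The lifted end weighs about 4.7 N (2–6 N means packed), so box B is the packed one. I'll set it down, grip more firmly and slide it.

```bash
python3 - <<'E'
from h import *
p=robot.get_state()['ee_pos']
robot.line_to([0.432,-0.402,0.1160],max_speed=0.02)
robot.pause(0.2); print('down',ft(8)[0])
robot.set_gripper(0.0,50); print('firm',ft(5)[0],robot.get_state()['grip_width'])
S=np.array([0.432,-0.402,0.116]); E=np.array([0.458,-0.1457,0.116])
def at(f): return S+f*(E-S), ori(-4.9+f*(4.9-0.65))
for f in (0.15,):
    q,o=at(f); robot.line_to(q,o,max_speed=0.04)
    print(f,robot.get_state()['ee_pos'],ft(4)[0],robot.get_state()['wrist_torque'])
t=capture('top'); save(t,'t4'); t=capture('side'); save(t,'s4'); print(boxes(t)); print(robot.get_state()['time_s'])
E
```

```text
down [-3.5   0.27 -1.51]
firm [-2.47 -0.2  -1.62] 0.006148776345978015
0.15 [ 0.43618698 -0.36303524  0.11609667] [-0.58  0.3  -0.96] [ 0.13063009  0.00411826 -0.1169476 ]
{1: ((array([0.5301, 0.0633]), array([ 89. , 163.6]), -6.39), 0.105, 1301), 2: ((array([ 0.5054, -0.371 ]), array([ 86.4, 163. ]), -5.1), 0.1053, 2445)}
10.3417
```

View pics/s4.png

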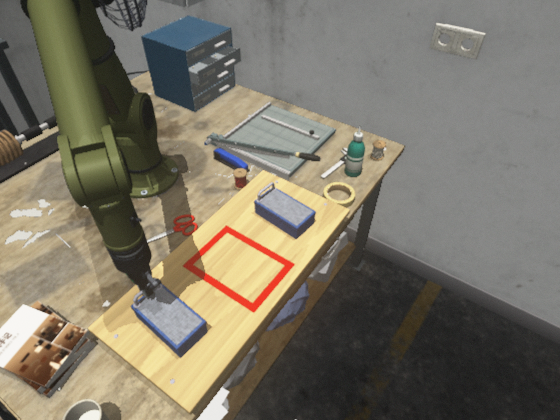

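The box follows the hand flat on the board: its centre is now at about y=-0.371 and its lid is still at 0.105 m. I continue the slide.

```bash
python3 - <<'E'
from h import *
S=np.array([0.432,-0.402,0.116]); E=np.array([0.458,-0.1457,0.116])
for f in (0.6,1.0):
    robot.line_to(S+f*(E-S), ori(-4.9+f*(4.9-0.65)),max_speed=0.05)
    s=robot.get_state(); print(f,s['ee_pos'],ft(4)[0],s['wrist_torque'])
    t=capture('side'); print(boxes(t))
save(t,'s5'); print(boxes(capture('top')),robot.get_state()['time_s'])
E
```

```text
0.6 [ 0.44766513 -0.2484489   0.11609585] [-0.02 -5.02  0.95] [-0.9259775   0.1056099  -0.27476837]
{1: ((array([0.5291, 0.0633]), array([ 89.5, 164.8]), -6.86), 0.1051, 1287), 2: ((array([ 0.5171, -0.2544]), array([ 87.8, 162.4]), -3.88), 0.1053, 2031)}
1.0 [ 0.45804229 -0.14584258  0.11604345] [-0.08 -5.34  2.74] [-0.98532299  0.11071097 -0.26958592]
{1: ((array([0.5303, 0.0638]), array([ 89.6, 163.9]), -6.68), 0.105, 1298), 2: ((array([ 0.5271, -0.1502]), array([ 88.6, 163.7]), -2.45), 0.1051, 1703)}
{1: ((array([0.5403, 0.0631]), array([ 85.8, 146.6]), -6.38), 0.1058, 1007), 2: ((array([ 0.529 , -0.1504]), array([ 84.9, 160.7]), -2.47), 0.106, 655)} 15.5
```

View pics/s5.png

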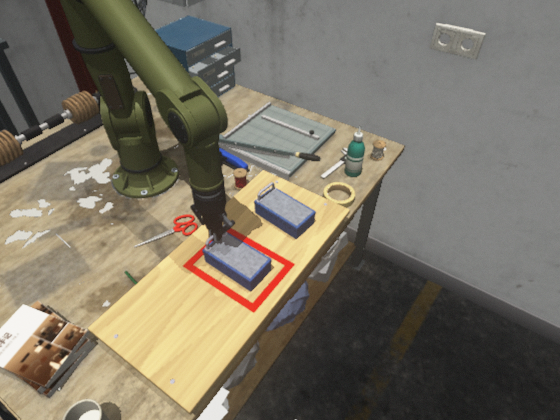

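Box B is inside the tape, lagging the hand by about 1.8° in yaw. I'll trim that, release and check.

```bash
python3 - <<'E'
from h import *
robot.line_to([0.458,-0.1440,0.116],ori(1.4),max_speed=0.02)
print(boxes(capture('side')),ft(4)[0])
robot.set_gripper(0.05,20); robot.pause(0.2)
print(robot.get_state()['grip_width'],ft(4)[0])
robot.line_to([0.458,-0.1440,0.21],max_speed=0.08)
robot.move_pose([0.38,-0.35,0.30],ori(-4.9))
robot.pause(0.3)
for n in ('top','side'):
    t=capture(n); save(t,n+'6'); print(n,boxes(t).values(),bay2(t),bars(t))
    for k in ('box_a','tape','bottle'): print(k,[(round(d['conf'],2),np.round(w(t,d['centre']),3).tolist()) for d in spotter.find_in(t,k)][:2])
print(robot.get_state()['time_s'])
E
```

```text
{1: ((array([0.5303, 0.0637]), array([ 88.7, 163.9]), -6.75), 0.1051, 1291), 2: ((array([ 0.5279, -0.1445]), array([ 88.5, 162.1]), -0.13), 0.1053, 1707)} [ 0.22 -2.66  3.07]
0.04991304164768448 [ 0.21 -0.33 -0.03]
top dict_values([((array([0.5405, 0.0631]), array([ 85.8, 147.8]), -6.38), 0.1058, 998), ((array([ 0.5305, -0.1454]), array([ 86.2, 160.2]), 0.51), 0.1061, 1030)]) ((np.float64(0.5297), np.float64(-0.1464)), array([173.6, 234.7]), -1.43, {'near': 0.4221, 'far': 0.6366, 'right': -0.2233, 'left': -0.0691}, array([-0.64, -0.96]), 873, (0.5293, -0.1462)) [([0.4633, 0.0727, 0.1359], [0.012, 0.065, 0.019], 49), ([0.4592, -0.1443, 0.1356], [0.006, 0.067, 0.018], 41)]
box_a [(0.73, [0.531, -0.146, 0.106])]
tape [(0.86, [0.601, 0.29, 0.027])]
bottle [(0.82, [0.568, 0.412, 0.112])]
side dict_values([((array([0.5301, 0.0641]), array([ 89.2, 164.1]), -6.77), 0.105, 1298), ((array([ 0.527 , -0.1453]), array([ 87.4, 164.3]), 0.26), 0.1052, 1755)]) ((np.float64(0.5271), np.float64(-0.1467)), array([177.9, 240.1]), -0.67, {'near': 0.419, 'far': 0.6348, 'right': -0.2244, 'left': -0.0692}, array([-0.65, -1.2 ]), 1344, (0.5269, -0.1468)) [([0.4614, 0.0668, 0.1333], [0.015, 0.07, 0.017], 63), ([0.4585, -0.1498, 0.1341], [0.01, 0.067, 0.017], 83)]
box_a [(0.95, [0.539, 0.046, 0.103]), (0.85, [0.537, -0.157, 0.11])]
tape [(0.76, [0.602, 0.298, 0.024])]
bottle [(0.97, [0.581, 0.409, 0.084]), (0.7, [0.601, 0.296, 0.023])]
19.7917
```

View pics/top6.png

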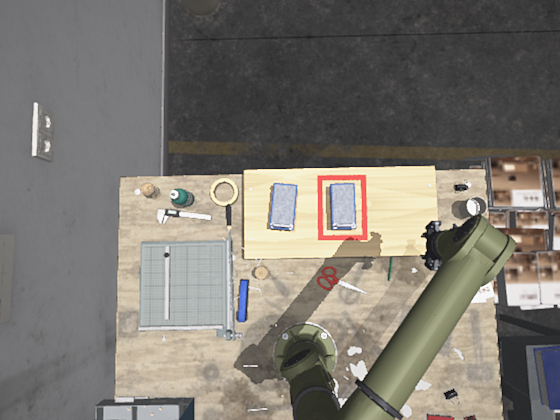

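View pics/side6.png

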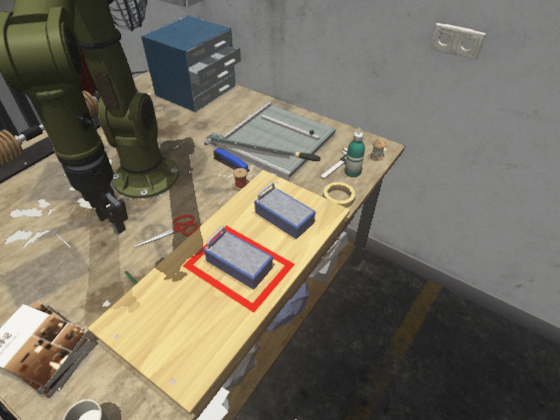

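Both views show box B centred inside the tape (top view, about (342,206)), box A unmoved at (283,206), and the hand well clear.

```bash
python3 -c "
from h import *
robot.job_done()"
```

```text
the job is handed in; nothing more can be done
```

The packed box is box B, the right one. It now sits wholly inside the red tape, lengthwise with it, and the job is handed in at about 20 s of the 72 s allowed.

- **Weighing:** I pinched box B's handle at 12 N and raised it 7 mm. The hand felt about 4.7 N (4.0 N more than when gripped before the lift), well inside the 2–6 N range for packed. I did not lift box A, since that reading settled it.
- **Sliding:** I set the box down, gripped at 50 N and slid it flat over the board into the bay. Its lid stayed at 0.105 m at each check. It lagged the hand by about 1.8° in yaw, so I trimmed that before releasing.
- **Final position:** Both cameras put the box centre within about 1–2 mm of the bay's centre. The yaw mismatch is about 1° (box +0.3 to +0.5°, bay about −0.7°). The box therefore has roughly 17 mm clear at each end and 25 mm at each side.
- **Other things:** Box A and the two bystanders did not move, within measurement noise. The gripper is open and clear of everything.
- **Disagreements:** The last top-view network search found only one box. The other view and the depth fits showed both in place. The two cameras' bay yaw estimates ranged from −0.6° to −1.4°.

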